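# Feed a dowel into a lidded scrap hopper with its pedal lever

## Robot

A 6-joint arm with a two-finger parallel gripper is mounted at the origin on a cart in front of the work surface, level with it; the furniture and walls round the work are solid. World frame = base frame: x ahead of the robot, y to its left, z up, the work surface at z = 0. Lengths are in m, angles in rad, forces in N, time in s.
With the tool pointing down it reaches from about 0.35 to 0.925 m from the base axis. Payload 6.4 kg.
Tool frame: the origin (TCP) lies on the centre line of the jaws, within the pads' length; the fingertips stand 8 mm ahead of it and the grasp point (between the pads) lies 11 mm behind it (env.tips_ahead is the distance from the TCP to the fingertips, in m); z points along the fingers, y is the line along which they close (so a half turn about z gives the same grasp; the last joint's range is limited). The gripper opens to 85 mm and grips with 20 to 120 N. Pads are 22 mm wide; open, the fingers measure 114 mm over their backs; the gripper's body (76 mm by 85 mm) begins 54 mm behind the grasp point. The pads swing forward as they close: fully open they stand 13 mm farther back than shut.
Start: joints at [0.96, 0.245, 1.558, -0, 1.339, -0.174], TCP at [0.275, 0.589, 0.239] pointing down, gripper open.
Joint ranges: [-3.13, 3.13], [-1.02, 2.26], [0.13, 2.54], [-0.95, 4.09], [0.21, 2.88], [-2.74, 2.74]. Speed limits (rad/s): [2.57, 2.57, 3.14, 3.14, 3.14, 3.14].

## Interface

Orientations are given as a 3x3 rotation matrix whose columns are the frame's x, y, z axes.
In Python, from station import status, imaging, workorder, env gives the robot as it stands.
- The arm moves only by the shell command python3 -m inch 'ROWS' [FORCE]. ROWS is JSON, a list of rows, each an object of numbers: "x", "y", "z": the shift along the world's x, y, z in mm; "ax", "ay", "az": the turn, a rotation vector about the world's x, y, z in rad; "fingers": the finger opening in mm, from 0 to 85.4. In form: [{"x": .., "y": .., "z": .., "ax": .., "ay": .., "az": .., "fingers": ..}, ...]. A call has 1 to 8 rows; each row is the pose to reach, as a shift and turn from the pose commanded when the call began; what a row does not reach only later rows make up. A row lasts 1/10 s, in which the tool goes at most 50 mm and 8.59 degrees, less where a joint would pass 70% of its speed; a pose out of reach is approached as far as the arm can. A call with a gripper value outside its range is refused whole. The fingers move at their own pace and stop on an object; FORCE is the grip in N (left out, the last holds). Time passes only in rows, so rows that repeat a pose let the fingers close. It gives the time, the measured TCP pose, the force, the opening and the grip force at its end, in the units of the state.
- status.get_obs(): the state, without advancing time (a new reading comes with each control period).
- imaging.capture(name): name is "scene" or "top"; returns the picture (480x640x3 uint8, red, green, blue); there is no depth.
- imaging.camera_model(name): a dict with "K" (3x3 intrinsics, pixels), "pose" (4x4, takes a point from camera to world coordinates). Camera axes: x right, y up, looking along -z (the intrinsics and any distortion apply to the point x, -y, -z); pixel columns grow to the right and rows downward; lengths in m; the calibration is good to about 2 mm. A picture is of the moment at which its call begins. camera_model takes no time and is no camera call.
- workorder.job_done(): hands the job in; it is judged then, once.
Trained networks look in the newest picture that a camera, given by its name, has taken for a name from the list of things; names that differ only in an ending like _2 or _b are one class to them, and where a whole thing is asked for, a point or a joint stands for the part that bears it (a point fixed in the world has none). Each returns a list of dicts, best first, with "score" (0 to 1); they miss things now and then, are a little off and sometimes report something else, mostly with a low value. They report only what shows in the picture. A call takes as long as a camera call. They do not tell look-alikes from the thing itself.
- imaging.search_frame(thing, camera): "point" ([column, row] as shares, 0 to 1, of the picture: columns of its width, rows of its height, amid what is visible of it).
- imaging.regions_of(thing, camera): "pixels" (480x640 bool, what is visible of it) and "point" ([column, row] as shares, 0 to 1, of the picture: columns of its width, rows of its height, amid what is visible of it).
The state is a dict: "time": time; "qpos": joint angles; "joint_velocities": joint speeds; "joint_torque": joint torques, N m; "tcp_pos": TCP position; "tcp_rot": TCP orientation; "force": force on the tool from outside, world axes, zero at the start; "moment": the same for the moment, N m; "width": finger opening in m; "finger_force": force on a finger pad.
Only numpy, scipy, OpenCV 4.12 (cv2) and the standard library are available. Lean on these libraries where they do the work, as an engineer would, in place of code of your own. Each camera call takes 0.05 s, during which the arm holds its last target. There are 200 camera calls.

## Task

Feed the wooden dowel into the scrap hopper: press the red pedal lever all the way down so that the yellow lid stands fully open and the dowel rolls in by itself, then let the pedal come up slowly under your fingertips so that the lid is eased shut without slamming, and move clear. Work only the pedal: do not touch the dowel or the lid, pick nothing up, and leave the tools beside the hopper alone.

Things in the scene. Friction and masses are not known exactly. Their poses are not given: they have to be found in the camera images.
- hopper: green sheet-metal bin fixed to the table, 200 (x) x 180 (y) x 145 mm high, origin at the centre of its underside on the table. Front is its own -x: there a steel chute 134 mm wide, 100 to 200 mm in front of the origin, rim 145 mm high, slopes 15 degrees down into the bin. The pedal is on its -y side. Inside: x -94 to 95, y -85 to 85 mm, floor at 12 mm. Its place and yaw vary
- pedal_pad (a point): centre of the top face of the red ribbed pedal pad (36 x 44 mm along the hopper's x, y). At rest it is 191 mm in front of (-x), 155 mm right of (-y) and 107 mm above the hopper's origin; it moves with the pedal, about 50 mm almost straight down to the stop. Press it from above. The lid's weight pushes it back up with about 3 to 10 N; no latch, no damper: let go and the lid slams
- pedal (a joint): angle of the pedal lever, rad: 0 at rest (up, lid shut), 0.315 fully down at its hard stop (lid fully open); its hinge lies 165 mm behind the pad's centre
- lid (a joint): opening angle of the yellow lid, rad: 0 shut, about 0.88 fully open; hinged along the rear (+x) upper edge of the hopper and joined to the pedal by a steel rod, so that it follows the pedal both ways, turning 2.8 times as far
- lid_edge (a point): middle of the front upper edge of the yellow ribbed lid panel (210 x 188 mm, with a skirt 44 mm deep at this edge that stops the dowel). Shut, it lies 108 mm in front of and 155 mm above the hopper's origin; open, it rises to about 315 mm above the table. The hinge line is 208 mm behind it
- dowel: loose pale wooden dowel, 30 mm diameter, 105 mm long, origin at its centre, own y along its length. It lies across the chute, about 124 mm in front of and 122 mm above the hopper's origin, resting against the lid's skirt, and rolls into the bin once the lid rises; in the bin its centre is 25 to 80 mm above the table
- tape_measure: yellow and black tape measure, 111 x 39 x 68 mm, loose, to the right of the hopper; leave alone. Origin at the centre of its underside
- sanding_block: brown sanding block, 104 x 62 x 27 mm, loose, to the right of the hopper; leave alone. Origin at the centre of its underside
- block_plane: small metal hand plane, 160 x 45 x 53 mm, loose, to the right of the hopper; leave alone. Origin at the centre of its underside
Not all that is in view belongs to the job. Of the things that look like the dowel, the largest one is meant.

How it is judged:
On the way:
1. the lid is fully open (at least 0.77 rad) (value of joint lid above 0.77 rad), for 0.2 s.
At the end, for the whole second after the job is handed in: the dowel lies at rest inside the hopper (its centre within the walls and less than 90 mm above the table), the lid is shut (under 0.04 rad) and the pedal is back up (under 0.02 rad) (value of joint lid below 0.04 rad and value of joint pedal below 0.02 rad and z of dowel in the frame of hopper below 0.09 m and x of dowel in the frame of hopper between -0.09 and 0.09 m and y of dowel in the frame of hopper between -0.085 and 0.085 m and linear speed of dowel below 0.05 m/s); the robot touches nothing.
It fails at once if the lid falls or slams: it closes faster than 1.5 rad/s (pedal pad rising at more than about 0.09 m/s) (velocity of joint lid below -1.5 rad/s).
It fails at once if the robot touches the dowel (contact force between any of the fingers, the arm and dowel above 0.5 N).
It fails at once if the robot touches the lid (contact force between any of the fingers, the arm and lid above 0.5 N).
It fails at once if the dowel is lifted (z of dowel in the frame of hopper above 0.16 m).
It fails at once if a tool beside the hopper is moved by more than 20 mm (distance of any of tape_measure, sanding_block, block_plane from where it was at the start of the episode above 0.02 m).
It also fails if it takes over 43 s, if anything falls off the work surface, if the arm or the gripper's body presses on something with over 40 N, if the wrist force passes 120 N, or if a joint passes its speed limit or range.

## Working session

There is one attempt and no reset: what is moved stays moved. The work goes in short steps, Python scripts to look and compute and a shell command to move; the robot and the scene stay as the last step left them, time stands still between calls to the robot, and variables do not carry over. Pictures are saved under pics/ and viewed, at most 10 in all, crops included, and the job is handed in when it is done.

```bash
mkdir -p pics; cat > h.py <<'E'
import numpy as np, cv2
from station import status, imaging, workorder, env
def ray(cam,px):
    m=imaging.camera_model(cam);K=np.array(m["K"]);P=np.array(m["pose"])
    d=np.linalg.inv(K)@np.array([px[0],px[1],1.]);d=P[:3,:3]@np.array([d[0],-d[1],-d[2]])
    return P[:3,3],d
def onz(cam,px,z):
    o,d=ray(cam,px);return o+d*(z-o[2])/d[2]
def proj(cam,p):
    m=imaging.camera_model(cam);K=np.array(m["K"]);P=np.array(m["pose"])
    q=P[:3,:3].T@(np.asarray(p)-P[:3,3]);q=K@np.array([q[0],-q[1],-q[2]]);return q[:2]/q[2]
E
python3 - <<'E'
from h import *
print(imaging.camera_model("top").keys())
for c in("scene","top"):
    im=imaging.capture(c);cv2.imwrite(f"pics/{c}0.png",im[:,:,::-1])
    print(c,np.round(imaging.camera_model(c)["pose"],2).tolist())
    for t in("pedal_pad","hopper","dowel","lid_edge","tape_measure","sanding_block","block_plane"):
        for r in imaging.search_frame(t,c)[:3]:
            p=np.array(r["point"])*[640,480];print(t,round(r["score"],2),p.round(),onz(c,p,.107).round(3))
E
```

```text
dict_keys(['K', 'pose'])
scene [[0.55, 0.49, -0.68, 0.01], [-0.84, 0.34, -0.43, -0.43], [0.02, 0.8, 0.6, 0.65], [0.0, 0.0, 0.0, 1.0]]
pedal_pad 0.7 [323. 283.] [ 0.52  -0.116  0.107]
hopper 0.93 [292. 227.] [0.632 0.035 0.107]
dowel 0.95 [263. 242.] [0.555 0.054 0.107]
dowel 0.76 [276. 347.] [ 0.354 -0.136  0.107]
dowel 0.69 [182. 264.] [0.413 0.135 0.107]
lid_edge 0.67 [283. 202.] [0.701 0.112 0.107]
tape_measure 0.57 [465. 298.] [ 0.63  -0.346  0.107]
sanding_block 0.92 [396. 410.] [ 0.36  -0.339  0.107]
block_plane 0.72 [428. 348.] [ 0.487 -0.334  0.107]
top [[0.05, 0.97, -0.22, 0.36], [-1.0, 0.04, -0.01, -0.07], [-0.0, 0.22, 0.98, 1.25], [0.0, 0.0, 0.0, 1.0]]
pedal_pad 0.56 [339. 294.] [ 0.525 -0.071  0.107]
hopper 0.76 [274. 233.] [0.638 0.06  0.107]
dowel 0.87 [275. 278.] [0.549 0.053 0.107]
dowel 0.82 [188. 317.] [0.468 0.211 0.107]
dowel 0.73 [269. 219.] [0.665 0.072 0.107]
lid_edge 0.91 [265. 215.] [0.674 0.081 0.107]
tape_measure 0.96 [468. 215.] [ 0.69  -0.318  0.107]
sanding_block 0.6 [459. 354.] [ 0.422 -0.3    0.107]
block_plane 0.64 [458. 278.] [ 0.564 -0.298  0.107]
```

View pics/scene0.png

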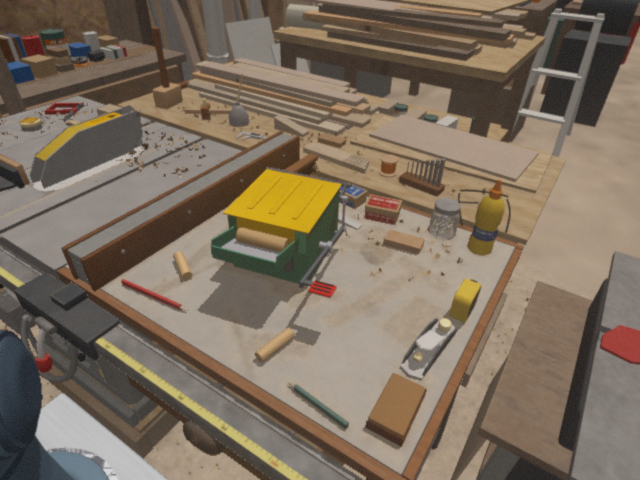

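View pics/top0.png

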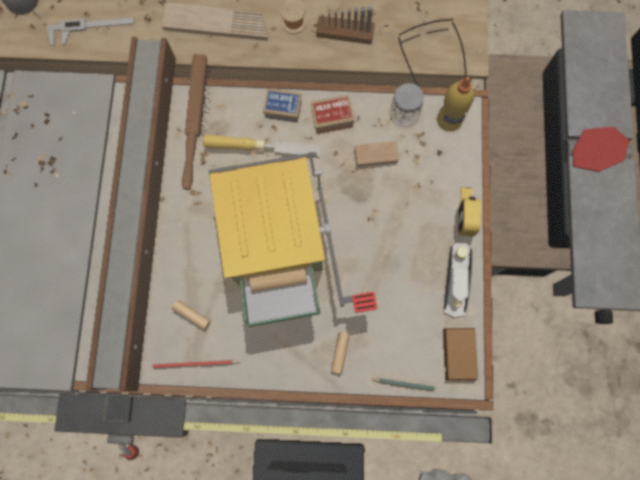

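The scene view shows the red pad at about (322,289) and the top view at (364,302), with the dowel on the chute under the yellow lid. In the top view the lid corners are near (210,170), (307,158), (323,261) and (222,277). Next I'll triangulate the pad from the red pixels and get the yaw from the lid.

```bash
python3 - <<'E'
from h import *
c={}
for n,(u,v) in {"scene":(322,289),"top":(364,302)}.items():
    im=cv2.imread(f"pics/{n}0.png").astype(int);m=(im[:,:,2]>120)&(im[:,:,1]<110)&(im[:,:,0]<110)
    yy,xx=np.nonzero(m);k=(abs(xx-u)<25)&(abs(yy-v)<20);h=cv2.convexHull(np.c_[xx[k],yy[k]].astype(np.int32))
    M=cv2.moments(h);c[n]=(M['m10']/M['m00'],M['m01']/M['m00']);print(n,c[n],k.sum(),onz(n,c[n],.107).round(4))
    if n=="top":print(cv2.minAreaRect(h))
A=[];b=[]
for n in c:
    o,d=ray(n,c[n]);d/=np.linalg.norm(d);Q=np.eye(3)-np.outer(d,d);A.append(Q);b.append(Q@o)
print("tri",np.linalg.lstsq(np.vstack(A),np.hstack(b),rcond=None)[0].round(4))
im=cv2.imread("pics/top0.png").astype(int);m=((im[:,:,2]>150)&(im[:,:,1]>120)&(im[:,:,0]<90)).astype(np.uint8)
cs=max(cv2.findContours(m,0,2)[0],key=cv2.contourArea)
q=cv2.boxPoints(cv2.minAreaRect(cs));w=np.array([onz("top",p,.155) for p in q]);print(q.round(),w.round(3))
e=np.diff(w,axis=0);print(np.degrees(np.arctan2(e[:,1],e[:,0])).round(1),np.linalg.norm(e,axis=1).round(3))
for n in("scene","top"):print(n,proj(n,[0.275,0.589,0.239]))
s=status.get_obs();print(s["tcp_rot"],s["time"],env.tips_ahead,s["force"],s["qpos"])
E
```

```text
scene (318.42633333333333, 292.297) 252 [ 0.4945 -0.1227  0.107 ]
top (363.78324697754744, 301.79145077720204) 379 [ 0.5113 -0.1193  0.107 ]
((363.3320617675781, 302.0760192871094), (17.44133186340332, 23.881208419799805), 79.69515228271484)
tri [ 0.5108 -0.1169  0.0919]
[[451.  92.]
 [454.  82.]
 [473.  89.]
 [469.  99.]] [[ 0.927 -0.274  0.155]
 [ 0.949 -0.282  0.155]
 [ 0.936 -0.318  0.155]
 [ 0.914 -0.311  0.155]]
[ -17.8 -109.2  161.8] [0.024 0.039 0.024]
scene [-46.90770863 164.01694276]
top [-75.32416392 416.95895762]
[[-9.06117645e-01  4.23025776e-01  7.77663260e-05]
 [ 4.23025780e-01  9.06117644e-01  5.98236856e-05]
 [-4.51584791e-05  8.71044578e-05 -9.99999995e-01]] 0.8 0.008 [-0.27314059  0.85372318  0.49431997] [ 9.59896422e-01  2.45048836e-01  1.55774361e+00 -3.01953453e-05
  1.33870660e+00 -1.74110955e-01]
```

```bash
python3 - <<'E'
from h import *
from scipy.optimize import least_squares
F=[("top",(222,277),(-.108,.094,.155)),("top",(323,261),(-.108,-.094,.155)),("top",(244,325),(-.2,.067,.145)),("top",(318,313),(-.2,-.067,.145)),
("top",(364,302),(-.191,-.155,.107)),("scene",(322,289),(-.191,-.155,.107)),("top",(210,170),(.1,.094,.155)),("top",(307,158),(.1,-.094,.155))]
def T(v,p):
    c,s=np.cos(v[2]),np.sin(v[2]);return np.array([v[0]+c*p[0]-s*p[1],v[1]+s*p[0]+c*p[1],p[2]])
f=lambda v:np.hstack([proj(c,T(v,p))-u for c,u,p in F])
r=least_squares(f,[.7,.05,0],loss="soft_l1");v=r.x;print(v,f(v).reshape(-1,2).round(1).tolist())
print("pad",T(v,(-.191,-.155,.107)),"x-axis deg",np.degrees(v[2]))
print("dowel px",proj("top",T(v,(-.124,0,.122))))
E
```

```text
[0.66391267 0.07279361 0.20660916] [[1.1, 0.0], [1.1, -0.2], [0.9, -0.2], [-0.4, -0.0], [-0.9, 1.1], [-1.3, -2.2], [-0.1, 1.1], [0.0, -1.9]]
pad [ 0.50877189 -0.11809207  0.107     ] x-axis deg 11.837832784589056
dowel px [276.57952233 280.32786491]
```

The fit agrees to within 2 px: pad at (0.509, -0.118, 0.107), hopper yaw 11.8°. I'll move over with the fingers shut.

```bash
python3 -m inch '[{"x":16,"y":-47,"z":10,"az":0.1,"fingers":0},{"x":32,"y":-94,"z":20,"az":0.2,"fingers":0},{"x":48,"y":-141,"z":20,"az":0.3,"fingers":0},{"x":64,"y":-188,"z":20,"az":0.4,"fingers":0},{"x":80,"y":-235,"z":20,"az":0.5,"fingers":0},{"x":96,"y":-282,"z":20,"az":0.6,"fingers":0},{"x":112,"y":-329,"z":20,"az":0.642,"fingers":0},{"x":112,"y":-329,"z":20,"az":0.642,"fingers":0}]' 60
python3 -m inch '[{"x":15,"y":-47},{"x":30,"y":-94},{"x":45,"y":-141},{"x":60,"y":-188},{"x":75,"y":-235},{"x":90,"y":-282},{"x":106,"y":-330},{"x":122,"y":-378}]'
python3 -c "
from h import *
s=status.get_obs();print(s['tcp_pos'],s['tcp_rot'],s['qpos'],s['force'],s['width'])"
```

```text
[0.27499853 0.5889994  0.23935337] [[-9.06117645e-01  4.23025776e-01  7.77663260e-05]
 [ 4.23025780e-01  9.06117644e-01  5.98236856e-05]
 [-4.51584791e-05  8.71044578e-05 -9.99999995e-01]] [ 9.59896422e-01  2.45048836e-01  1.55774361e+00 -3.01953453e-05
  1.33870660e+00 -1.74110955e-01] [-0.27314059  0.85372318  0.49431997] 0.08507145760229133invalid input at $[0]: expected keys x, y, z, ax, ay, az, fingers
invalid input at $[0]: expected keys x, y, z, ax, ay, az, fingers
```

All keys are required in every row.

```bash
python3 -m inch '[{"x":16,"y":-47,"z":10,"ax":0,"ay":0,"az":0.1,"fingers":0},{"x":32,"y":-94,"z":20,"ax":0,"ay":0,"az":0.2,"fingers":0},{"x":48,"y":-141,"z":20,"ax":0,"ay":0,"az":0.3,"fingers":0},{"x":64,"y":-188,"z":20,"ax":0,"ay":0,"az":0.4,"fingers":0},{"x":80,"y":-235,"z":20,"ax":0,"ay":0,"az":0.5,"fingers":0},{"x":96,"y":-282,"z":20,"ax":0,"ay":0,"az":0.6,"fingers":0},{"x":112,"y":-329,"z":20,"ax":0,"ay":0,"az":0.642,"fingers":0},{"x":112,"y":-329,"z":20,"ax":0,"ay":0,"az":0.642,"fingers":0}]' 60
python3 -m inch '[{"x":15,"y":-47,"z":0,"ax":0,"ay":0,"az":0,"fingers":0},{"x":30,"y":-94,"z":0,"ax":0,"ay":0,"az":0,"fingers":0},{"x":45,"y":-141,"z":0,"ax":0,"ay":0,"az":0,"fingers":0},{"x":60,"y":-188,"z":0,"ax":0,"ay":0,"az":0,"fingers":0},{"x":75,"y":-235,"z":0,"ax":0,"ay":0,"az":0,"fingers":0},{"x":90,"y":-282,"z":0,"ax":0,"ay":0,"az":0,"fingers":0},{"x":122,"y":-378,"z":0,"ax":0,"ay":0,"az":0,"fingers":0},{"x":122,"y":-378,"z":0,"ax":0,"ay":0,"az":0,"fingers":0}]'
python3 -c "
from h import *
s=status.get_obs();print(s['tcp_pos'],s['tcp_rot'],s['qpos'],s['force'],s['width'])"
```

```text
time: 1.6
tcp_pos: [0.3887, 0.2558, 0.2596]
tcp_rot: [[-0.98, -0.197, 0.001], [-0.197, 0.98, -0.001], [-0.001, -0.001, -1.0]]
force: [0.2, 0.7, 0.1]
width: 0.0002
finger_force: 0.0
time: 2.4
tcp_pos: [0.5092, -0.1184, 0.2595]
tcp_rot: [[-0.979, -0.204, 0.001], [-0.204, 0.979, 0.0], [-0.001, -0.0, -1.0]]
force: [1.0, -0.1, -0.2]
width: 0.0001
finger_force: 0.0
[ 0.50918887 -0.11844598  0.25954386] [[-9.79009273e-01 -2.03814019e-01  8.30645160e-04]
 [-2.03814049e-01  9.79009617e-01  4.89128345e-05]
 [-8.23178721e-04 -1.21411035e-04 -9.99999654e-01]] [-4.45833028e-01 -7.42474168e-02  1.86073031e+00  4.11922588e-04
  1.35438141e+00 -2.22196986e+00] [ 0.96944159 -0.06120497 -0.24785927] 5.0561956824027046e-05
```

```bash
python3 -m inch '[{"x":0,"y":0,"z":-40,"ax":0,"ay":0,"az":0,"fingers":0},{"x":0,"y":0,"z":-80,"ax":0,"ay":0,"az":0,"fingers":0},{"x":0,"y":0,"z":-110,"ax":0,"ay":0,"az":0,"fingers":0},{"x":0,"y":0,"z":-125,"ax":0,"ay":0,"az":0,"fingers":0},{"x":0,"y":0,"z":-130,"ax":0,"ay":0,"az":0,"fingers":0}]'
python3 - <<'E'
from h import *
a=[cv2.resize(imaging.capture(c)[r0:r0+150,c0:c0+200,::-1],None,fx=2,fy=2.) for c,r0,c0 in(("scene",190,220),("top",220,260))]
cv2.imwrite("pics/b.png",np.hstack(a))
E
```

```text
time: 2.9
tcp_pos: [0.508, -0.1161, 0.1278]
tcp_rot: [[-0.979, -0.204, -0.002], [-0.204, 0.979, 0.001], [0.002, 0.002, -1.0]]
force: [0.8, 0.5, 0.4]
width: -0.0001
finger_force: 0.0
```

View pics/b.png

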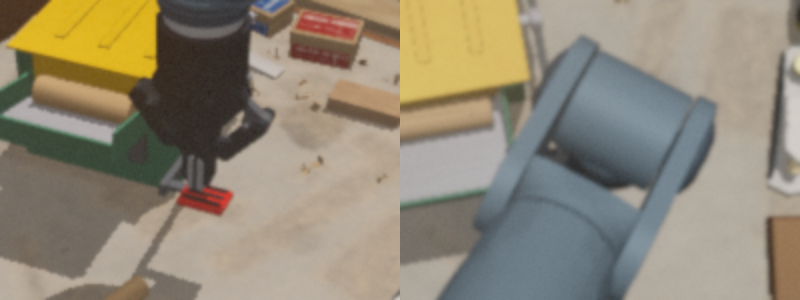

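The fingertips are at about (318,285) in scene pixels, just above the pad at about (322,290). The lid and dowel are clear. I'll check the lateral offset before pressing.

```bash
python3 - <<'E'
from h import *
s=status.get_obs();t=s['tcp_pos'];print(t)
print(proj("scene",[t[0],t[1],t[2]-.008]),proj("scene",[t[0],t[1],.107]),proj("scene",[.509,-.118,.107]))
for dx,dy in((.01,0),(0,-.01)):print(proj("scene",[t[0]+dx,t[1]+dy,.107]))
im=imaging.capture("scene")[265:315,290:350,::-1];cv2.imwrite("pics/c.png",cv2.resize(im,None,fx=12,fy=12,interpolation=2))
E
```

```text
[ 0.50912941 -0.11675053  0.12981082]
[320.32994209 280.27503138] [320.15793005 286.38761687] [320.69656609 286.6948047 ]
[323.16258894 283.30914743]
[324.80392669 288.53410534]
```

View pics/c.png

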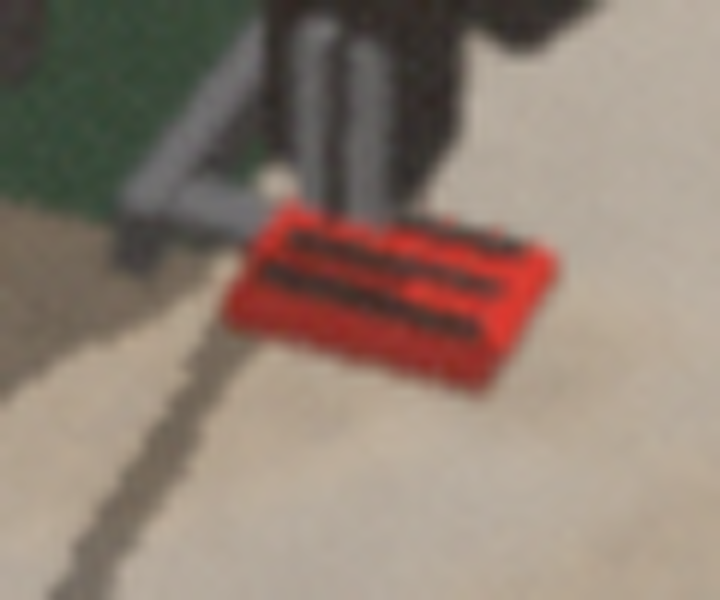

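The tip is slightly to the left (hopper) side of the pad, so I'll nudge it over and descend to contact.

```bash
python3 -m inch '[{"x":2,"y":-5,"z":0,"ax":0,"ay":0,"az":0,"fingers":0},{"x":2,"y":-5,"z":-4,"ax":0,"ay":0,"az":0,"fingers":0},{"x":2,"y":-5,"z":-8,"ax":0,"ay":0,"az":0,"fingers":0},{"x":2,"y":-5,"z":-12,"ax":0,"ay":0,"az":0,"fingers":0},{"x":2,"y":-5,"z":-15,"ax":0,"ay":0,"az":0,"fingers":0},{"x":2,"y":-5,"z":-18,"ax":0,"ay":0,"az":0,"fingers":0},{"x":2,"y":-5,"z":-18,"ax":0,"ay":0,"az":0,"fingers":0}]'
python3 -m inch '[{"x":0,"y":0,"z":-3,"ax":0,"ay":0,"az":0,"fingers":0},{"x":0,"y":0,"z":-6,"ax":0,"ay":0,"az":0,"fingers":0},{"x":0,"y":0,"z":-9,"ax":0,"ay":0,"az":0,"fingers":0},{"x":0,"y":0,"z":-12,"ax":0,"ay":0,"az":0,"fingers":0},{"x":0,"y":0,"z":-12,"ax":0,"ay":0,"az":0,"fingers":0}]'
python3 - <<'E'
from h import *
im=imaging.capture("scene")[200:320,240:380,::-1];cv2.imwrite("pics/d.png",cv2.resize(im,None,fx=5,fy=5,interpolation=2))
E
```

```text
time: 3.75
tcp_pos: [0.5104, -0.122, 0.1112]
tcp_rot: [[-0.979, -0.204, -0.001], [-0.204, 0.979, -0.0], [0.001, 0.0, -1.0]]
force: [-0.3, -0.7, 2.3]
width: -0.0003
finger_force: 0.7
time: 4.25
tcp_pos: [0.5104, -0.1222, 0.0993]
tcp_rot: [[-0.979, -0.204, -0.001], [-0.204, 0.979, -0.001], [0.001, -0.0, -1.0]]
force: [-2.8, -1.2, 5.4]
width: -0.0001
finger_force: 2.4
```

View pics/d.png

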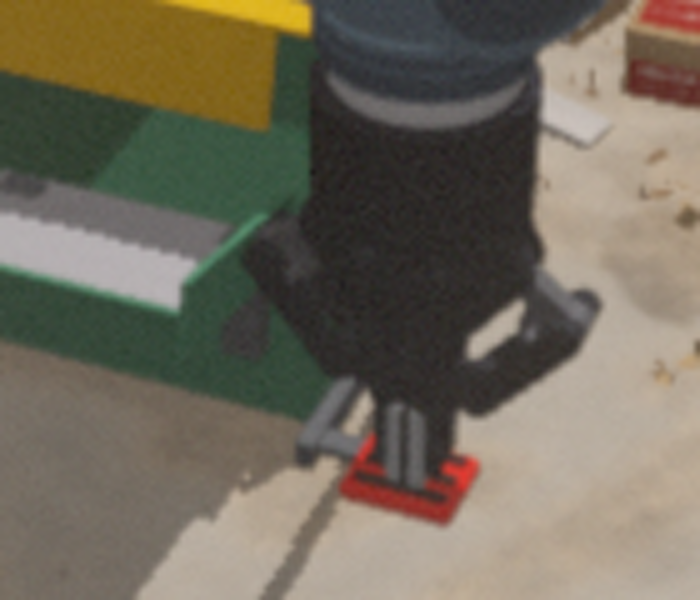

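The tips sit centrally on the pad. The lid is rising and the dowel has already left the chute. I'll continue down to the stop.

```bash
python3 -m inch '[{"x":0,"y":0,"z":-5,"ax":0,"ay":0,"az":0,"fingers":0},{"x":0,"y":0,"z":-10,"ax":0,"ay":0,"az":0,"fingers":0},{"x":0,"y":0,"z":-15,"ax":0,"ay":0,"az":0,"fingers":0},{"x":0,"y":0,"z":-20,"ax":0,"ay":0,"az":0,"fingers":0},{"x":0,"y":0,"z":-25,"ax":0,"ay":0,"az":0,"fingers":0},{"x":0,"y":0,"z":-30,"ax":0,"ay":0,"az":0,"fingers":0},{"x":0,"y":0,"z":-33,"ax":0,"ay":0,"az":0,"fingers":0},{"x":0,"y":0,"z":-33,"ax":0,"ay":0,"az":0,"fingers":0}]'
python3 -m inch '[{"x":0,"y":0,"z":-1,"ax":0,"ay":0,"az":0,"fingers":0},{"x":0,"y":0,"z":-2,"ax":0,"ay":0,"az":0,"fingers":0},{"x":0,"y":0,"z":-2,"ax":0,"ay":0,"az":0,"fingers":0}]'
```

```text
time: 5.1
tcp_pos: [0.5108, -0.1219, 0.066]
tcp_rot: [[-0.979, -0.204, 0.0], [-0.204, 0.979, 0.0], [-0.0, -0.0, -1.0]]
force: [-1.8, -1.3, 4.3]
width: -0.0
finger_force: 1.9
time: 5.4
tcp_pos: [0.5109, -0.1219, 0.0644]
tcp_rot: [[-0.979, -0.204, 0.001], [-0.204, 0.979, -0.0], [-0.001, -0.0, -1.0]]
force: [-1.1, -2.1, 3.1]
width: -0.0004
finger_force: 1.7
```

```bash
for i in 1 2 3; do python3 -m inch '[{"x":0,"y":0,"z":-1,"ax":0,"ay":0,"az":0,"fingers":0},{"x":0,"y":0,"z":-1,"ax":0,"ay":0,"az":0,"fingers":0}]' | grep -E "tcp_pos|^force"; done
python3 - <<'E'
from h import *
im=imaging.capture("scene")[130:330,190:390,::-1];cv2.imwrite("pics/e.png",cv2.resize(im,None,fx=3,fy=3,interpolation=2))
E
```

```text
tcp_pos: [0.5109, -0.1219, 0.0634]
force: [-0.5, -1.0, 3.6]
tcp_pos: [0.511, -0.1219, 0.063]
force: [-1.8, -0.2, 7.0]
tcp_pos: [0.5111, -0.122, 0.0628]
force: [-5.2, 0.2, 14.2]
```

View pics/e.png

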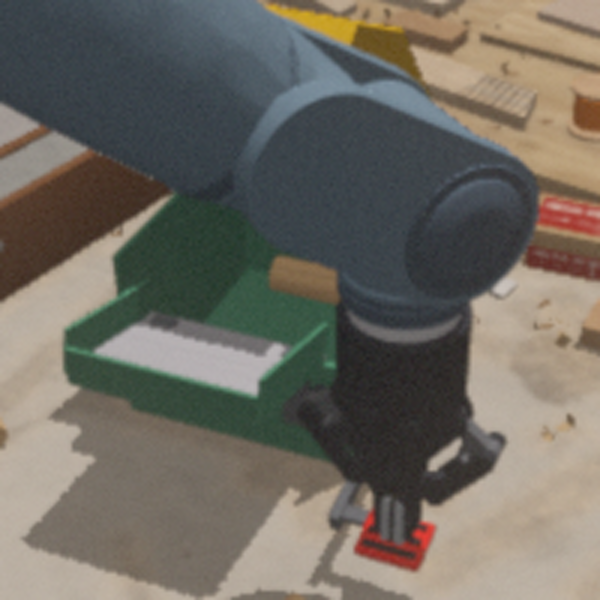

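The force jumped at TCP z 0.063, so the pedal is at the stop. The lid stands high (yellow at the top of the crop) and the dowel is inside the bin at crop (305,280). Now I'll ease the pedal up at about 25 mm/s.

```bash
python3 - <<'E'
from h import *
imaging.capture("top")
for r in imaging.search_frame("dowel","top")[:3]:
    p=np.array(r["point"])*[640,480];q=onz("top",p,.035)-[.664,.073,0];c,s=np.cos(.207),np.sin(.207)
    print(round(r["score"],2),p,"hopper xy",c*q[0]+s*q[1],-s*q[0]+c*q[1])
E
U='grep -E tcp_pos|^force'
python3 -m inch '[{"x":0,"y":0,"z":2,"ax":0,"ay":0,"az":0,"fingers":0},{"x":0,"y":0,"z":4,"ax":0,"ay":0,"az":0,"fingers":0},{"x":0,"y":0,"z":6,"ax":0,"ay":0,"az":0,"fingers":0},{"x":0,"y":0,"z":8,"ax":0,"ay":0,"az":0,"fingers":0},{"x":0,"y":0,"z":10.5,"ax":0,"ay":0,"az":0,"fingers":0},{"x":0,"y":0,"z":13,"ax":0,"ay":0,"az":0,"fingers":0},{"x":0,"y":0,"z":15.5,"ax":0,"ay":0,"az":0,"fingers":0},{"x":0,"y":0,"z":18,"ax":0,"ay":0,"az":0,"fingers":0}]' | $U
python3 -m inch '[{"x":0,"y":0,"z":2.5,"ax":0,"ay":0,"az":0,"fingers":0},{"x":0,"y":0,"z":5,"ax":0,"ay":0,"az":0,"fingers":0},{"x":0,"y":0,"z":7.5,"ax":0,"ay":0,"az":0,"fingers":0},{"x":0,"y":0,"z":10,"ax":0,"ay":0,"az":0,"fingers":0},{"x":0,"y":0,"z":12.5,"ax":0,"ay":0,"az":0,"fingers":0},{"x":0,"y":0,"z":15,"ax":0,"ay":0,"az":0,"fingers":0},{"x":0,"y":0,"z":17.5,"ax":0,"ay":0,"az":0,"fingers":0},{"x":0,"y":0,"z":20,"ax":0,"ay":0,"az":0,"fingers":0}]' | $U
```

```text
0.8 [188.416 314.208] hopper xy -0.1481510870959585 0.19031355553571142
tcp_pos: [0.5104, -0.122, 0.0795]
force: [-3.1, -2.8, 4.3]
tcp_pos: [0.5116, -0.1217, 0.1]
force: [3.1, 0.1, 4.7]
```

```bash
U='grep -E tcp_pos|^force'
python3 -m inch '[{"x":0,"y":0,"z":2,"ax":0,"ay":0,"az":0,"fingers":0},{"x":0,"y":0,"z":4,"ax":0,"ay":0,"az":0,"fingers":0},{"x":0,"y":0,"z":6,"ax":0,"ay":0,"az":0,"fingers":0},{"x":0,"y":0,"z":8,"ax":0,"ay":0,"az":0,"fingers":0},{"x":0,"y":0,"z":9.5,"ax":0,"ay":0,"az":0,"fingers":0},{"x":0,"y":0,"z":11,"ax":0,"ay":0,"az":0,"fingers":0},{"x":0,"y":0,"z":12.5,"ax":0,"ay":0,"az":0,"fingers":0},{"x":0,"y":0,"z":14,"ax":0,"ay":0,"az":0,"fingers":0}]' | $U
python3 -m inch '[{"x":0,"y":0,"z":1.5,"ax":0,"ay":0,"az":0,"fingers":0},{"x":0,"y":0,"z":3,"ax":0,"ay":0,"az":0,"fingers":0},{"x":0,"y":0,"z":4.5,"ax":0,"ay":0,"az":0,"fingers":0},{"x":0,"y":0,"z":6,"ax":0,"ay":0,"az":0,"fingers":0},{"x":0,"y":0,"z":8,"ax":0,"ay":0,"az":0,"fingers":0},{"x":0,"y":0,"z":10,"ax":0,"ay":0,"az":0,"fingers":0}]' | $U
python3 -m inch '[{"x":0,"y":0,"z":20,"ax":0,"ay":0,"az":0,"fingers":0},{"x":0,"y":0,"z":60,"ax":0,"ay":0,"az":0,"fingers":0},{"x":0,"y":0,"z":100,"ax":0,"ay":0,"az":0,"fingers":0},{"x":0,"y":0,"z":130,"ax":0,"ay":0,"az":0,"fingers":0},{"x":-30,"y":-40,"z":130,"ax":0,"ay":0,"az":0,"fingers":0},{"x":-60,"y":-80,"z":130,"ax":0,"ay":0,"az":0,"fingers":0},{"x":-80,"y":-120,"z":130,"ax":0,"ay":0,"az":0,"fingers":0},{"x":-80,"y":-120,"z":130,"ax":0,"ay":0,"az":0,"fingers":0}]'
python3 - <<'E'
from h import *
im=np.hstack([cv2.resize(imaging.capture(c)[r0:r0+240,c0:c0+240,::-1],(400,400)) for c,r0,c0 in(("scene",130,150),("top",120,170))])
cv2.imwrite("pics/f.png",im)
E
```

```text
tcp_pos: [0.5106, -0.1219, 0.1134]
force: [3.9, 0.0, 4.3]
tcp_pos: [0.5101, -0.1218, 0.123]
force: [-0.4, -0.2, -0.2]
time: 9.95
tcp_pos: [0.4285, -0.2454, 0.2536]
tcp_rot: [[-0.98, -0.198, -0.0], [-0.198, 0.98, -0.001], [0.001, -0.001, -1.0]]
force: [0.6, 0.7, -0.4]
width: 0.0004
finger_force: 0.0
```

View pics/f.png

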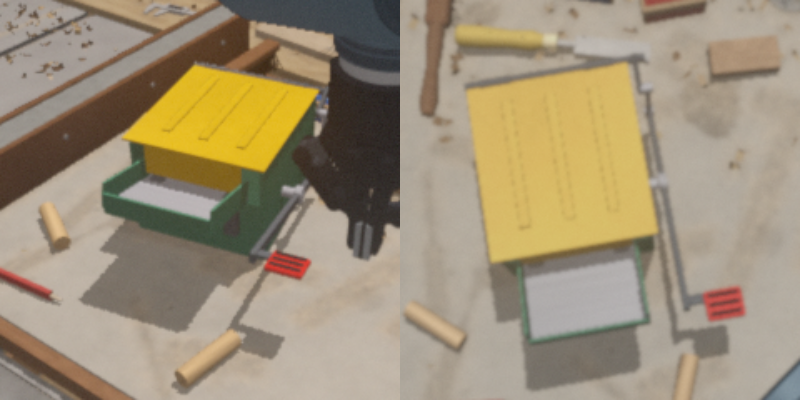

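The lid is shut: its front corner in the top view is at (224,277), as at the start. The pad is back at (365,302), the chute is empty, and the dowel was last seen in the bin. The arm touches nothing.

```bash
python3 -c "
from station import workorder
print(workorder.job_done())"
```

```text
the job is handed in; nothing more can be done
None
```

The job is handed in, with no verdict returned: the pedal went to its stop, the dowel rolled into the hopper (seen inside while the lid was up), the lid was eased shut at about 25 mm/s at the pad, and the arm moved clear.

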